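Put the serving spoon away in the chopstick steriliser

ROBOT

A 7-joint arm with a two-finger parallel gripper is mounted at the origin on the work surface. World frame = base frame: x ahead of the robot, y to its left, z up, the work surface at z = 0. Lengths are in m, angles in rad, forces in N, time in s.
With the tool pointing down it reaches from about 0.35 to 0.9 m from the base axis. Payload 8.1 kg.
Tool frame: the origin (TCP) lies at the centre of the arm's flange, where the gripper is bolted on; the fingertips stand 178 mm ahead of it and the grasp point (between the pads) lies 159 mm ahead of it; x points along the fingers, z is the direction in which the jaws open and shut, and the axes are right-handed (so a half turn about x gives the same grasp; the last joint's range is limited). The gripper opens to 92 mm and grips with 3 to 60 N. Pads are 19 mm wide; open, the fingers measure 130 mm over their backs; the gripper's body (75 mm by 190 mm) begins 47 mm behind the grasp point.
Start: joints at [-1.233, 0.434, 0.025, 1.573, -0.012, 1.134, -0.075], TCP at [0.267, 0.565, 0.405] pointing down, gripper open.
Joint ranges: [-2.62, 2.62], [-0.44, 2.09], [-1.27, 1.32], [0.08, 2.57], [-1.32, 4.46], [0.12, 2], [-2.74, 2.74]. Speed limits (rad/s): [2.22, 2.22, 3.01, 3.01, 3.14, 3.14, 3.14].

INTERFACE

Orientations are given as a rotation vector (axis times angle).
In Python, from cell import arm, get_image, search_frame, pinpoint gives the robot as it stands.
- The arm moves only by the tool arm_command, never from a script. Its argument "motion" is a list of rows, each a list of 7 numbers: the finger opening in mm, from 0 to 91.8, then the shift along the tool's x, y, z in mm, then the turn, a rotation vector about the tool's x, y, z in degrees. In form: [[fingers, x, y, z, ax, ay, az], ...]. A call has 1 to 5 rows; each row shifts and turns the commanded pose from where the row before left it, along the tool's axes as they then stand; what a row does not reach is not made up. A row lasts 1/8 s, in which the tool goes at most 62.5 mm and 10.7 degrees, less where a joint would pass 70% of its speed; a pose out of reach is approached as far as the arm can. A call with a gripper value outside its range is refused whole. The fingers move at their own pace and stop on an object; "newtons" is the grip in N (left out, the last holds). Time passes only in rows, so rows that do not move let the fingers close. It gives the time, the measured TCP pose, the force and the opening at its end, in the units of the state.
- arm.observe(): the state, without advancing time (a new reading comes with each control period).
- get_image(name): name is "scene" or "top" or "wrist"; returns a dict with "frame" (400x640x3 uint8, red, green, blue), "range_z" (400x640 float32, m along the optical axis (not along the pixel's ray), 0 where there is no reading), "K" (3x3 intrinsics, pixels), "origin" and "rotation" of the camera in the world; the wrist camera has in their place "tool_from_camera" (4x4, takes a point from camera to tool coordinates, whose origin is the TCP and whose axes are the tool frame's). Camera axes: x right, y down, z forward; pixel columns grow to the right and rows downward; lengths in m; the calibration is good to about 2 mm. A picture is of the moment at which its call begins: read the wrist's pose just before it.
- arm.sign_off(): hands the job in, once; it reports no verdict.
Trained networks look in the newest picture that a camera, given by its name, has taken for a name from the list of things; names that differ only in an ending like _2 or _b are one class to them, and where a whole thing is asked for, a point or a joint stands for the part that bears it (a point fixed in the world has none). Each returns a list of dicts, best first, with "p" (0 to 1); they miss things now and then, are a little off and sometimes report something else, mostly with a low value. They report only what shows in the picture. A call takes as long as a camera call.
- search_frame(camera, target): "point" ([x, y, z] in m, in world coordinates, good to about 4 mm: the middle of the surface that is visible of it).
- pinpoint(camera, target): "point" ([x, y, z] in m, in world coordinates, good to about 4 mm: a listed point, or the origin of a listed thing).
The state is a dict: "clock": time; "joints": joint angles; "dq": joint speeds; "joint_efforts": joint torques, N m; "position": TCP position; "ee_rot": TCP orientation; "force": force on the tool from outside, world axes, zero at the start; "ft_torque": the same for the moment, N m; "width": opening from 0.0 (shut) to 1.0 (fully open).
Only numpy, scipy, OpenCV 4.12 (cv2) and the standard library are available. Lean on these libraries where they do the work, as an engineer would, in place of code of your own. Each camera call takes 0.05 s, during which the arm holds its last target. There are 200 camera calls.

TASK

Slide the orange thumb latch of the white chopstick steriliser sideways so that its smoked lid springs up, lay the red serving spoon from the draining tray flat in the empty front bay without dropping it in, and press the lid down until the latch catches and keeps it shut. Leave the chopsticks in their own bay and everything else on the counter where it stands.

Things in the scene. Friction and masses are not known exactly. Their poses are not given: they have to be found in the camera images.
- steriliser: White countertop steriliser box for chopsticks and spoons, fixed. Its frame (all offsets in it, mm): z up, -x its front, +y the way the latch slides to release; origin on the counter, below the middle of the latch in y. x -97..93, y -165..131. Front ledge x -97..-64, top z 58, carries the latch. A control pod at the -y end (y -165..-131) rises to z 74. Outer walls up to z 58.
- lid (a joint): Angle (rad) of the smoked see-through lid about its rear hinge: 0 latched shut, 1.95 fully open, past upright. Lid 154 mm from hinge to free front edge, 262 mm wide (y -131..131), 5 mm thick with a 9 mm deeper rim, 220 g; shut, its top is at z 78. A spring lifts it when unlatched (about 2 N at the front edge when shut, 1.2 N fully open); let go unlatched, it opens again.
- latch (a joint): Travel (m) of the orange thumb latch along the steriliser's +y: 0 at rest, 0.014 at its end stop. A spring returns it (2.2 N at rest, 4.7 N at the end). The lid is let go at about 0.007; the latch need not be held once the lid is up.
- thumb_tab (a point): Centre of the top face of the latch's orange thumb tab, a ridged block 20 mm (x) by 38 mm (y) standing on the ledge, z 59..74; at rest x -80, y 0 of the steriliser. Can be pushed along +y from its -y side, or pinched. The lid's front edge is 6 mm behind it.
- hinge (a point): Middle of the lid's hinge axis, x 90, y 0, z 66 of the steriliser; the axis runs along the steriliser's y. Opening carries the front edge up and over towards +x.
- lid_edge (a point): Middle of the lid's free front edge, on its outer (top) face. A hook 9 mm wide hangs 27 mm under it. To latch, press this edge down a little past its shut height, at most 5 mm (end stop, joint -0.035): the hook pushes the sprung latch aside by itself, which snaps back over it. About 8 N are needed; released, the lid returns to 0.
- spoon_bay (a point): Centre of the floor (z 34) of the empty front spoon bay, x -56..31 and y -125..125 of the steriliser, open to the top when the lid is up; a 4 mm divider up to z 52 parts it from the rear bay. Axes as the steriliser's.
- chopstick_bay (a point): Centre of the floor (z 34) of the rear chopstick bay, x 35..81 and y -125..125 of the steriliser; axes as the steriliser's.
- spoon: Red melamine serving spoon, 195 mm long, 65 g, lying bowl up on the draining tray. Origin on the underside, near mid length (x -100..95); its x axis runs along the spoon towards the bowl, z up. Handle 15 mm wide and 7 mm thick from x -94 to 42, rising gently from its end to the bowl; at x 0 it spans z 8..15 above the underside. Bowl round, 58 mm across and 17 mm high, centred at x 66. The balance point is at about x 7.
- spoon_grip (a point): Middle of the handle at the spoon's mid length, 11 mm above its underside: a good place to grip across the handle.
- spoon_bowl (a point): Centre of the spoon's bowl, 8 mm above its underside.
- spoon_end (a point): Tail end of the spoon's handle, 6 mm above its underside.
- drain_tray: Stainless draining tray fixed on the counter, 270 mm (its x) by 215 mm (its y), floor 3 mm above the counter, rim 11 mm high; origin on the counter under its centre.
- rice_paddle: White rice paddle, 205 mm long, 52 mm wide, 8 mm high, beside the spoon on the tray; origin under mid length, x towards the blade. Leave it.
- chopstick0: A dark red chopstick, 240 mm long, 8 mm thick, lying along y in the rear bay; origin on its underside near mid length. Leave it.
- chopstick1: A dark red chopstick, 240 mm long, 8 mm thick, lying along y in the rear bay; origin on its underside near mid length. Leave it.
- chopstick2: A dark red chopstick, 240 mm long, 8 mm thick, lying along y in the rear bay; origin on its underside near mid length. Leave it.
- chopstick3: A dark red chopstick, 240 mm long, 8 mm thick, lying along y in the rear bay; origin on its underside near mid length. Leave it.
- sauce_bowl: Stainless bowl, 130 mm across, 50 mm high, towards the back of the counter. Leave it.
- soy_bottle: Brown glass bottle with red cap, 60 mm across, 190 mm high, towards the back. Leave it.
- chilli_jar: Red jar with yellow cap, 72 mm across, 85 mm high, between tray and steriliser, towards the back. Leave it.

How it is judged:
By the outcome, as a careful person would: the job done as asked, in the order asked, and still so for the second after the job is handed in, with the robot touching nothing.
It also fails if it takes over 72 s, if anything falls off the work surface, if the arm or the gripper's body presses on something with over 40 N, if the wrist force passes 120 N, or if a joint passes its speed limit or range.

## Working session

There is one attempt and no reset: what is moved stays moved. The work goes in short steps, Python scripts to look and compute and a tool call to move; the robot and the scene stay as the last step left them, time stands still between calls to the robot, and variables do not carry over. Pictures are saved under pics/ and viewed, about 8 in all and at most 12, crops included, and the job is handed in when it is done.

Besides the shell and the picture viewer there is one more tool, called after "Emit:" in YAML: its name, and indented under it one key for each argument. arm_command: Moves the arm, as the interface text tells. Its arguments: {"type":"object","properties":{"motion":{"type":"array"},"newtons":{"type":"number"}},"required":["motion"]}

```bash
mkdir -p pics; ls; cat > h.py <<'E'
import numpy as np, cv2
from cell import arm, get_image, search_frame, pinpoint
from scipy.spatial.transform import Rotation as R
def save(im,n): cv2.imwrite(f'pics/{n}.png',cv2.cvtColor(im['frame'],cv2.COLOR_RGB2BGR))
def cloud(im,T=None):
    z=im['range_z']; K=im['K']; v,u=np.mgrid[:400,:640]
    p=np.stack([(u-K[0,2])*z/K[0,0],(v-K[1,2])*z/K[1,1],z],-1)
    if 'origin' in im: return p@np.array(im['rotation']).T+im['origin']
    s=arm.observe(); t=im['tool_from_camera']; p=p@t[:3,:3].T+t[:3,3]
    return p@R.from_rotvec(s['ee_rot']).as_matrix().T+s['position']
E
python3 - <<'E'
from h import *
s=arm.observe(); print(s); print(R.from_rotvec(s['ee_rot']).as_matrix().round(3))
for c in ['top','scene']:
    im=get_image(c); save(im,c+'0')
    for t in ['thumb_tab','hinge','lid_edge','steriliser','spoon_bay','spoon','spoon_grip','spoon_bowl','spoon_end','rice_paddle','chilli_jar','drain_tray']:
        r=pinpoint(c,t)
        print(c,t,[(np.round(x['point'],3).tolist(),round(x['p'],2)) for x in r[:2]])
E
python3 -c "
import cv2,numpy as np
a=cv2.imread('pics/top0.png');b=cv2.imread('pics/scene0.png')
cv2.imwrite('pics/both0.png',cv2.resize(np.vstack([a,b]),(480,600)))"
```

```text
pics
{'clock': 0.0, 'joints': array([-1.23260637,  0.43520807,  0.02496601,  1.57410622, -0.01163132,
        1.1340333 , -0.07509309]), 'dq': array([ 7.33767918e-04,  1.12564173e-03, -4.16299957e-04, -9.64114178e-05,
        9.67930292e-04, -3.06621557e-04,  3.99928070e-04]), 'joint_efforts': array([ 1.98145462e-04, -6.67833924e+01,  9.85514224e-01, -3.14460683e+01,
       -6.03449321e-02,  4.27435257e-02,  1.52960279e-04]), 'position': array([0.26657581, 0.5650271 , 0.40395041]), 'ee_rot': array([-0.87958256,  1.38741511,  0.87801324]), 'force': array([-0.2152252 ,  0.81428258, -0.36202841]), 'ft_torque': array([-0.0111241 ,  0.02428695,  0.04951098]), 'width': 0.9986628719409357}
[[-0.001 -0.904  0.427]
 [-0.002  0.427  0.904]
 [-1.    -0.    -0.002]]
top thumb_tab [([0.569, -0.248, 0.014], 0.59), ([0.438, 0.192, 0.072], 0.45)]
top hinge [([0.6, 0.237, 0.065], 0.87)]
top lid_edge [([0.456, 0.197, 0.079], 0.83)]
top steriliser []
top spoon_bay [([0.518, 0.216, 0.006], 0.36)]
top spoon [([0.508, -0.27, 0.003], 0.59)]
top spoon_grip [([0.514, -0.267, 0.011], 0.61)]
top spoon_bowl [([
[... 246 characters left out ...]

scene thumb_tab [([0.439, 0.196, 0.076], 0.66)]
scene hinge [([0.509, -0.269, 0.005], 0.65)]
scene lid_edge [([0.451, 0.201, 0.082], 0.66)]
scene steriliser [([0.514, 0.213, -0.0], 0.63), ([0.601, 0.235, 0.068], 0.55)]
scene spoon_bay [([0.5, 0.209, 0.031], 0.71)]
scene spoon [([0.507, -0.267, 0.002], 0.69)]
scene spoon_grip [([0.508, -0.266, 0.018], 0.61), ([0.569, 0.228, 0.035], 0.31)]
scene spoon_bowl [([0.571, -0.256, 0.013], 0.9), ([0.437, 0.197, 0.074], 0.45)]
scene spoon_end [([0.423, -0.29, 0.008], 0.75), ([0.501, 0.214, 0.034], 0.65)]
scene rice_paddle [([0.504, -0.174, 0.006], 0.92)]
scene chilli_jar [([0.695, 0.014, -0.002], 0.65)]
scene drain_tray [([0.512, -0.213, -0.0], 0.57)]
```

View pics/both0.png

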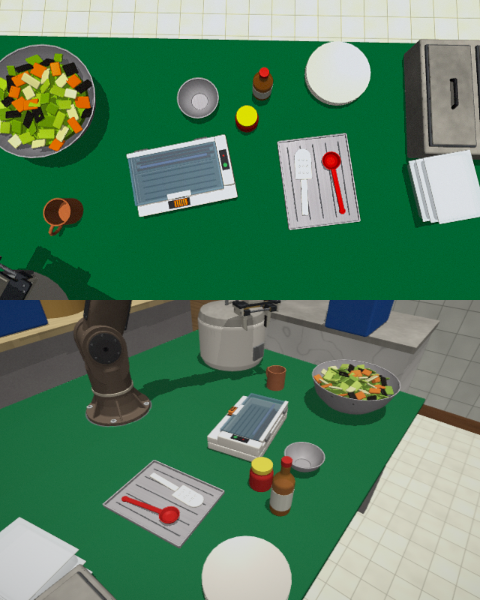

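The top view (upper half) shows the steriliser at (182,178) with its orange latch at (178,202) facing the robot. The pod is on the right, and the spoon is at (335,185) with its bowl away from the robot. The network points agree with this. Next I refine the yaw from colour and depth and plan the latch move.

```bash
cat >> h.py <<'E'
def plan(tip,jaw,tilt=0,n=None,off=178):
    """rows (tool frame) from measured pose to fingertip point `tip` (m), jaw azimuth deg, tool down; tilt unused"""
    s=arm.observe(); Rc=R.from_rotvec(s['ee_rot']); x=np.array([0,0,-1.]); z=np.array([np.cos(np.radians(jaw)),np.sin(np.radians(jaw)),0])
    Rt=R.from_matrix(np.stack([x,np.cross(z,x),z],1)); p0=np.array(s['position']); p1=np.array(tip)-x*off/1000
    rv=(Rc.inv()*Rt).as_rotvec(); d=p1-p0
    k=n or max(int(np.ceil(np.linalg.norm(d)/.058)),int(np.ceil(np.degrees(np.linalg.norm(rv))/10)),1)
    print('clock',round(s['clock'],2),'tip',np.round(p0+Rc.apply([.178,0,0]),4),'jaw',np.degrees(np.arctan2(*Rc.apply([0,0,1])[1::-1])).round(1),'F',np.round(s['force'],1),'w',round(s['width']*91.8,1))
    for i in range(k):
        Ri=Rc*R.from_rotvec(rv*i/k); print(np.round(np.r_[Ri.inv().apply(d/k)*1000,np.degrees(rv)/k],1).tolist())
E
python3 - <<'E'
from h import *
im=get_image('top'); P=cloud(im); f=im['frame'].astype(int); hsv=cv2.cvtColor(im['frame'],cv2.COLOR_RGB2HSV)
r,g,b=f[...,0],f[...,1],f[...,2]
X=P[...,:2]
near=(np.hypot(X[...,0]-.515,X[...,1]-.21)<.22)&(P[...,2]>.03)&(P[...,2]<.09)&(P[...,0]<.68)
q=P[near]; rect=cv2.minAreaRect((q[:,:2]*1000).astype(np.float32)); print('box',rect, cv2.boxPoints(rect).round(1).tolist())
for lo,hi in [(.052,.063),(.063,.0725),(.0725,.085)]:
    m=near&(P[...,2]>lo)&(P[...,2]<hi); q=P[m]; rr=cv2.minAreaRect((q[:,:2]*1000).astype(np.float32)); print(lo,m.sum(),rr)
o=(r>180)&(g>80)&(g<170)&(b<80)&near; q=P[o]; print('orange',o.sum(),q.mean(0),q.min(0),q.max(0))
m=(r>130)&(g<60)&(b<70)&(np.hypot(X[...,0]-.51,X[...,1]+.27)<.13); q=P[m]
w,v=np.linalg.eigh(np.cov(q[:,:2].T)); 
h=q[q[:,0]<.53]; w,v=np.linalg.eigh(np.cov(h[:,:2].T)); d=v[:,1]*np.sign(v[0,1]); t=(q[:,:2]-h[:,:2].mean(0))@d
print('spoon yaw',np.degrees(np.arctan2(d[1],d[0])),'handle mean',h.mean(0),'ends',h[:,:2].mean(0)+d*t.min(),h[:,:2].mean(0)+d*t.max(),t.max()-t.min())
for t in ['sauce_bowl','soy_bottle','chilli_jar']: print(t,[np.round(x['point'],3) for x in pinpoint('top',t)[:1]])
E
```

```text
Traceback (most recent call last):
  File "h.py", line 8, in cloud
    if 'origin' in im: return p@np.array(im['rotation']).T+im['origin']
                              ~~~~~~~~~~~~~~~~~~~~~~~~~~~~^~~~~~~~~~~~~
ValueError: operands could not be broadcast together with shapes (400,640) (3,)
```

```bash
sed -i "s/p@np.array(im\['rotation'\]).T/p@R.from_rotvec(im['rotation']).as_matrix().T/" h.py
cat > m.py <<'E'
from h import *
im=get_image('top'); print(im['origin'],im['rotation']); P=cloud(im); f=im['frame'].astype(int)
r,g,b=f[...,0],f[...,1],f[...,2]
X=P[...,:2]
near=(np.hypot(X[...,0]-.515,X[...,1]-.21)<.22)&(P[...,2]>.03)&(P[...,2]<.09)&(P[...,0]<.68)
q=P[near]; rect=cv2.minAreaRect((q[:,:2]*1000).astype(np.float32)); print('box',rect, cv2.boxPoints(rect).round(1).tolist())
for lo,hi in [(.052,.063),(.063,.0725),(.0725,.085)]:
    m=near&(P[...,2]>lo)&(P[...,2]<hi); q=P[m]; rr=cv2.minAreaRect((q[:,:2]*1000).astype(np.float32)); print(lo,m.sum(),rr)
o=(r>180)&(g>80)&(g<170)&(b<80)&near; q=P[o]; print('orange',o.sum(),q.mean(0),q.min(0),q.max(0))
m=(r>130)&(g<60)&(b<70)&(np.hypot(X[...,0]-.51,X[...,1]+.27)<.13); q=P[m]
h=q[q[:,0]<.53]; w,v=np.linalg.eigh(np.cov(h[:,:2].T)); d=v[:,1]*np.sign(v[0,1]); t=(q[:,:2]-h[:,:2].mean(0))@d
print('spoon yaw',np.degrees(np.arctan2(d[1],d[0])),'handle mean',h.mean(0),'ends',h[:,:2].mean(0)+d*t.min(),h[:,:2].mean(0)+d*t.max(),t.max()-t.min())
for t in ['sauce_bowl','soy_bottle','chilli_jar']: print(t,[np.round(x['point'],3) for x in pinpoint('top',t)[:1]])
E
python3 m.py
```

```text
[0.45572844 0.00248888 1.14913069] [-2.17037007  2.115625   -0.1308425 ]
box ((517.1276245117188, 198.3566436767578), (194.36666870117188, 297.4190979003906), 12.895194053649902) [[389.20001220703125, 321.6000061035156], [455.6000061035156, 31.700000762939453], [645.0, 75.0999984741211], [578.7000122070312, 365.0]]
0.052 1882 ((517.1314697265625, 197.46075439453125), (194.2492218017578, 295.6684875488281), 12.728972434997559)
0.063 569 ((519.002197265625, 195.5220947265625), (191.85594177246094, 290.8790588378906), 12.896312713623047)
0.0725 9120 ((519.4526977539062, 199.08950805664062), (184.2921142578125, 296.4833068847656), 13.36605167388916)
orange 83 [0.43615976 0.19624717 0.07296074] [0.42441713 0.17777596 0.06780043] [0.44677634 0.21549146 0.07779702]
spoon yaw 13.08979779196927 handle mean [ 0.47138088 -0.27461612  0.01344989] ends [ 0.41541936 -0.28762827] [ 0.60243251 -0.24414404] 0.19200207903381405
sauce_bowl [array([0.753, 0.165, 0.002])]
soy_bottle [array([0.601, 0.235, 0.07 ])]
chilli_jar [array([0.696, 0.007, 0.001])]
```

```bash
cat >> h.py <<'E'
yaw=12.9; O=np.array([.515,.2145])
def S(x,y,z): a=np.radians(yaw); return np.r_[O+np.array([[np.cos(a),-np.sin(a)],[np.sin(a),np.cos(a)]])@[x/1000,y/1000],z/1000]
def inS(p): a=np.radians(yaw); return np.r_[np.array([[np.cos(a),np.sin(a)],[-np.sin(a),np.cos(a)]])@(np.array(p)[:2]-O)*1000,p[2]*1000]
E
python3 -c "
from h import *
plan(S(-82,-58,120),-77.1)"
```

```text
clock 1.55 tip [0.2667 0.5653 0.2268] jaw 64.7 F [-0.4 -0.7  0.3] w 92.1
[7.1, -23.0, -20.5, 9.5, 0.0, -0.0]
[7.1, -26.1, -16.4, 9.5, 0.0, -0.0]
[7.1, -28.4, -11.9, 9.5, 0.0, -0.0]
[7.1, -30.0, -7.1, 9.5, 0.0, -0.0]
[7.1, -30.8, -2.1, 9.5, 0.0, -0.0]
[7.1, -30.7, 3.0, 9.5, 0.0, -0.0]
[7.1, -29.8, 8.0, 9.5, 0.0, -0.0]
[7.1, -28.1, 12.8, 9.5, 0.0, -0.0]
[7.1, -25.6, 17.2, 9.5, 0.0, -0.0]
[7.1, -22.4, 21.2, 9.5, 0.0, -0.0]
[7.1, -18.6, 24.6, 9.5, 0.0, -0.0]
[7.1, -14.3, 27.3, 9.5, 0.0, -0.0]
[7.1, -9.6, 29.3, 9.5, 0.0, -0.0]
[7.1, -4.7, 30.5, 9.5, 0.0, -0.0]
[7.1, 0.4, 30.8, 9.5, 0.0, -0.0]
```

Emit:
arm_command:
  motion:
    - [0, 7, -23, -20.5, 9.5, 0, 0]
    - [0, 7, -26, -16.5, 9.5, 0, 0]
    - [0, 7, -28.5, -12, 9.5, 0, 0]
    - [0, 7, -30, -7, 9.5, 0, 0]
    - [0, 7, -31, -2, 9.5, 0, 0]

```text
clock: 2.17
position: [0.3273, 0.4222, 0.3697]
ee_rot: [-0.232, 1.558, 0.232]
force: [1.0, 0.1, 0.0]
width: 0.501
```

Emit:
arm_command:
  motion:
    - [0, 7, -30.5, 3, 9.5, 0, 0]
    - [0, 7, -30, 8, 9.5, 0, 0]
    - [0, 7, -28, 13, 9.5, 0, 0]
    - [0, 7, -25.5, 17, 9.5, 0, 0]
    - [0, 7, -22.5, 21, 9.5, 0, 0]

```text
clock: 2.8
position: [0.3867, 0.2802, 0.3348]
ee_rot: [0.419, 1.53, -0.418]
force: [0.3, -0.1, 0.0]
width: 0.01
```

Emit:
arm_command:
  motion:
    - [0, 7, -18.5, 24.5, 9.5, 0, 0]
    - [0, 7, -14.5, 27.5, 9.5, 0, 0]
    - [0, 7, -9.5, 29.5, 9.5, 0, 0]
    - [0, 7, -4.5, 30.5, 9.5, 0, 0]
    - [0, 7, 0.5, 31, 9.5, 0, 0]

```text
clock: 3.42
position: [0.4464, 0.1376, 0.2997]
ee_rot: [1.055, 1.3, -1.054]
force: [0.9, 0.7, 0.1]
width: 0.004
```

```bash
python3 -c "
from h import *
im=get_image('wrist'); save(im,'w1'); P=cloud(im); f=im['frame'].astype(int)
for c in ['wrist']:
  for t in ['thumb_tab','lid_edge']: print(t,[(inS(x['point']).round(1),round(x['p'],2)) for x in pinpoint(c,t)[:2]])
r,g,b=f[...,0],f[...,1],f[...,2]
o=(r>170)&(g>70)&(g<170)&(b<80)&(P[...,2]>.055)&(P[...,2]<.09);print(o.sum())
if o.sum():
  q=np.array([inS(p) for p in P[o]]); print(q.mean(0),np.percentile(q,[2,98],axis=0).round(1))
plan(S(-82,-55,64),-77.1)"
```

```text
thumb_tab [(array([-85.5,   2.2,  71.5]), 0.64)]
lid_edge [(array([-63.8,  -1.6,  75.3]), 0.91)]
655
[-77.1488857   -3.89019239  72.25501179] [[-86.3 -20.4  61.2]
 [-69.2  14.3  74.1]]
clock 3.58 tip [0.4464 0.137  0.1217] jaw -77.9 F [-0.3  0.4  0. ] w 0.4
[57.7, 2.1, -5.2, -0.8, 0.0, 0.0]
```

View pics/w1.png

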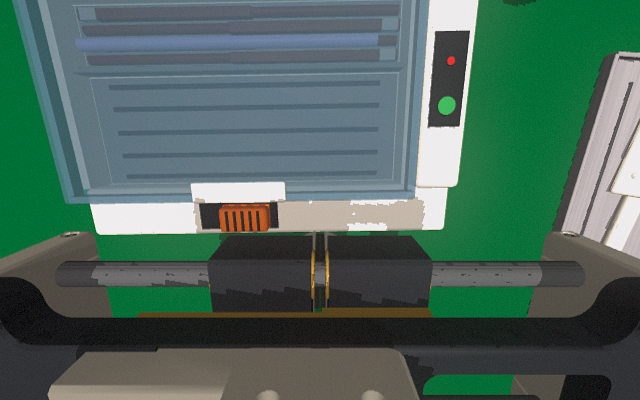

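Wrist view: the orange tab is at (244,217), left of the closed fingers at (320,275), and the ledge beside it is clear. I'll go down and push.

Emit:
arm_command:
  motion:
    - [0, 29, 1, -2.5, -0.8, 0, 0]
    - [0, 28, 1, -2.5, 0, 0, 0]
    - [0, 0, 0, 0, 0, 0, 0]

```text
clock: 3.95
position: [0.446, 0.1445, 0.2417]
ee_rot: [1.036, 1.311, -1.04]
force: [-0.2, -0.6, -0.1]
width: 0.003
```

Emit:
arm_command:
  motion:
    - [0, 0, 0, -8, 0, 0, 0]
    - [0, 0, 0, -7, 0, 0, 0]
    - [0, 0, 0, -4, 0, 0, 0]
    - [0, 0, 0, -4, 0, 0, 0]
    - [0, 0, 0, 0, 0, 0, 0]

```text
clock: 4.58
position: [0.4418, 0.1662, 0.243]
ee_rot: [1.04, 1.308, -1.039]
force: [1.0, -0.8, 2.5]
width: 0.003
```

```bash
python3 -c "
from h import *
plan(S(-82,-26,64),-77.1); s=arm.observe(); print(inS(s['position']))
im=get_image('top'); print([(inS(x['point']).round(1),round(x['p'],2)) for x in pinpoint('top','lid_edge')+pinpoint('top','thumb_tab')])"
```

```text
clock 4.58 tip [0.4419 0.1663 0.065 ] jaw -76.9 F [ 1.  -0.8  2.5] w 0.3
[1.0, 0.2, -4.7, 0.2, 0.0, -0.0]
[-82.1473498  -30.69622371 242.96000831]
[]
```

Emit:
arm_command:
  motion:
    - [0, 0, 0, -3, 0, 0, 0]
    - [0, 0, 0, 0, 0, 0, 0]

```text
clock: 4.97
position: [0.4411, 0.169, 0.2428]
ee_rot: [1.04, 1.308, -1.04]
force: [1.3, -2.9, 4.2]
width: 0.002
```

```bash
python3 -c "
from h import *
plan(S(-150,-30,64),-77.1); 
for c in ['top','scene']:
  im=get_image(c); save(im,c+'2'); print([(t,inS(x['point']).round(1),round(x['p'],2)) for t in ['lid_edge','thumb_tab'] for x in pinpoint(c,t)])
a=cv2.imread('pics/top2.png')[120:320,140:360];b=cv2.imread('pics/scene2.png')[100:300,220:440]
cv2.imwrite('pics/c2.png',cv2.resize(np.hstack([a,b]),(792,360)))"
```

```text
clock 4.97 tip [0.4412 0.1689 0.0648] jaw -77.0 F [ 1.3 -2.9  4.2] w 0.2
[0.4, -33.9, 1.0, 0.1, 0.0, -0.0]
[0.4, -33.9, 1.0, 0.1, 0.0, -0.0]
[]
[('lid_edge', array([-65.4,  -1.9,  80.2]), 0.74), ('lid_edge', array([ 2.252e+02, -1.066e+02,  1.000e-01]), 0.33), ('thumb_tab', array([-81.6,   4. ,  73.4]), 0.6), ('thumb_tab', array([ 130. , -240.6,    1. ]), 0.5)]
```

View pics/c2.png

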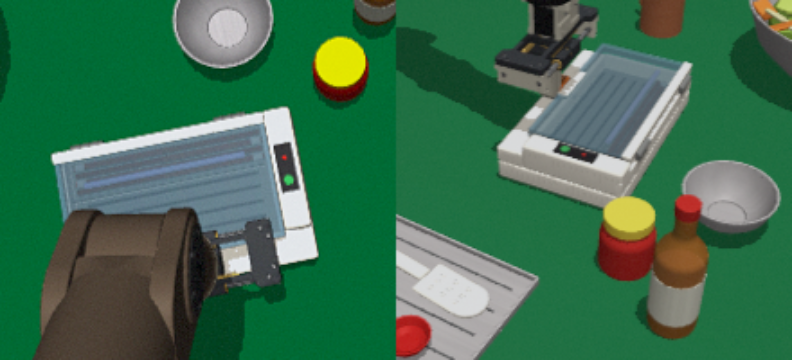

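The lid is still shut. The tab is in contact and has moved about 4 mm, so I'll push further.

Emit:
arm_command:
  motion:
    - [0, 0, 0, -3, 0, 0, 0]
    - [0, 0, 0, -3, 0, 0, 0]
    - [0, 0, 0, 0, 0, 0, 0]

```text
clock: 5.65
position: [0.4397, 0.1752, 0.2428]
ee_rot: [1.04, 1.308, -1.039]
force: [1.0, -2.3, 5.3]
width: 0.006
```

```bash
python3 -c "
from h import *
s=arm.observe(); print(inS(s['position']),s['force'])
im=get_image('scene'); print([(t,inS(x['point']).round(1),round(x['p'],2)) for t in ['lid_edge','thumb_tab'] for x in pinpoint('scene',t)])"
```

```text
[-82.19968873 -21.44926898 242.78094051] [ 1.04410546 -2.30514061  5.27101209]
[('lid_edge', array([-52.6,   0. , 134.5]), 0.8), ('lid_edge', array([55.5,  1.8, 34.8]), 0.21)]
```

The lid has sprung up to z≈134 and rests on the gripper body. I'll withdraw towards the front so it can open.

Emit:
arm_command:
  motion:
    - [0, 0, -15, 0, 0, 0, 0]
    - [0, 0, -30, 0, 0, 0, 0]
    - [0, 0, -35, 2, 0, 0, 0]
    - [0, -30, -10, 20, 0, 0, 0]
    - [0, -50, 0, 30, 0, 0, 0]

```text
clock: 6.42
position: [0.362, 0.1042, 0.3225]
ee_rot: [1.034, 1.312, -1.042]
force: [1.4, 2.0, -0.1]
width: 0.004
```

```bash
python3 -c "
from h import *
im=get_image('scene'); print([(t,inS(x['point']).round(1),round(x['p'],2)) for t in ['lid_edge','thumb_tab'] for x in pinpoint('scene',t)])
a=np.radians(13.09);d=np.array([np.cos(a),np.sin(a)]); g=np.array([.41542,-.28763])+d*.100; print('grip',g)
plan([.512,-.267,.09],-76.9)"
```

```text
[('lid_edge', array([ 90.4,   1.4, 222.5]), 0.66), ('thumb_tab', array([-81.8,   0.9,  73.2]), 0.48), ('thumb_tab', array([56.8,  0.2, 37.7]), 0.19)]
grip [ 0.51282155 -0.26498187]
clock 6.58 tip [0.3646 0.1045 0.1463] jaw -77.0 F [-0.4  0.9 -0.5] w 0.4
[7.9, 8.6, 56.4, -0.0, -0.0, -0.0]
[7.9, 8.6, 56.4, -0.0, -0.0, -0.0]
[7.9, 8.6, 56.4, -0.0, -0.0, -0.0]
[8.0, 8.6, 56.4, -0.0, -0.0, -0.0]
[8.0, 8.6, 56.4, -0.0, -0.0, -0.0]
[8.0, 8.6, 56.4, -0.0, -0.0, -0.0]
[8.0, 8.6, 56.4, -0.0, -0.0, -0.0]
```

Emit:
arm_command:
  motion:
    - [45, 8, 8.5, 56.5, 0, 0, 0]
    - [45, 8, 8.5, 56.5, 0, 0, 0]
    - [45, 8, 8.5, 56.5, 0, 0, 0]
    - [45, 8, 8.5, 56.5, 0, 0, 0]
    - [45, 8, 8.5, 56.5, 0, 0, 0]

```text
clock: 7.2
position: [0.4695, -0.162, 0.2807]
ee_rot: [1.039, 1.312, -1.039]
force: [1.0, 0.8, 0.1]
width: 0.476
```

Emit:
arm_command:
  motion:
    - [45, 4, 8.5, 56.5, 0, 0, 0]
    - [45, 4, 8.5, 56.5, 0, 0, 0]
    - [45, 0, 0, 0, 0, 0, 0]

```text
clock: 7.58
position: [0.5112, -0.2714, 0.2727]
ee_rot: [1.041, 1.307, -1.045]
force: [-0.1, 0.8, -0.0]
width: 0.489
```

```bash
python3 -c "
from h import *
im=get_image('wrist'); P=cloud(im); save(im,'w3'); f=im['frame'].astype(int)
r,g,b=f[...,0],f[...,1],f[...,2]; X=P[...,:2]
m=(r>110)&(g<70)&(b<80)&(np.hypot(X[...,0]-.51,X[...,1]+.27)<.13)&(P[...,2]<.04); q=P[m]
h=q[(q[:,0]<.54)]; print(len(q),len(h)); w,v=np.linalg.eigh(np.cov(h[:,:2].T)); d=v[:,1]*np.sign(v[0,1]); n=np.array([-d[1],d[0]])
t=(q[:,:2]-[.514,-.266])@d; print('yaw',np.degrees(np.arctan2(d[1],d[0])),t.min(),t.max())
k=abs(t)<.015; print('local across',((q[k][:,:2]-[.514,-.266])@n).min(),((q[k][:,:2]-[.514,-.266])@n).max(),'z',np.percentile(q[k][:,2],[5,50,95]))
print([(t,np.round(x['point'],4),round(x['p'],2)) for t in ['spoon_grip','spoon_bowl','spoon_end'] for x in pinpoint('wrist',t)[:1]])
plan([.514,-.266,.005],-76.9)
im=get_image('scene'); print([(t,inS(x['point']).round(1),round(x['p'],2)) for t in ['lid_edge','thumb_tab'] for x in pinpoint('scene',t)])"
```

```text
5685 1633
yaw 12.966846892433658 -0.10043506613438186 0.0914473705062869
local across -0.0029352899904941804 0.011469075801093567 z [0.01437983 0.01637158 0.01794928]
[('spoon_grip', array([ 0.5103, -0.2681,  0.014 ]), 0.81), ('spoon_bowl', array([ 0.5742, -0.2533,  0.0126]), 0.95), ('spoon_end', array([ 0.4195, -0.2883,  0.0046]), 0.96)]
clock 7.78 tip [ 0.5106 -0.2657  0.0955] jaw -76.9 F [-0.1  0.8  0.4] w 45.2
[45.2, 1.6, 0.4, 0.0, -0.1, 0.0]
[45.2, 1.5, 0.4, 0.0, -0.1, 0.0]
[('lid_edge', array([1.562e+02, 1.000e-01, 2.059e+02]), 0.71), ('thumb_tab', array([-80.4,   0.1,  72.7]), 0.62), ('thumb_tab', array([-15.8,  -1.6,  32.3]), 0.21)]
```

View pics/w3.png

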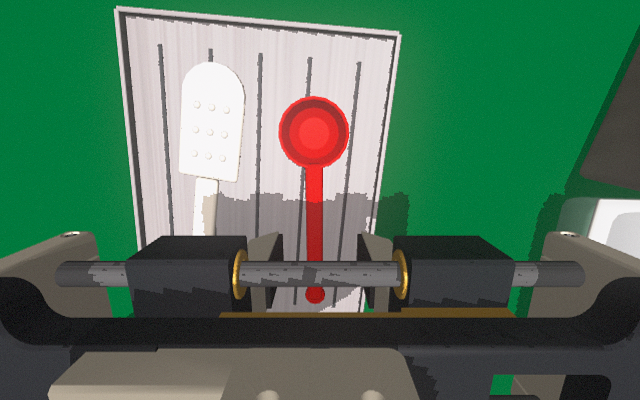

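The lid is fully open. Wrist view: the spoon handle at column ~314 is centred between the fingers (~271 and 365), and the paddle is clear to the left. I'll go down and grip.

Emit:
arm_command:
  motion:
    - [45, 40, 0, -1, 0, 0, 0]
    - [45, 35, 1, 0, 0, 0, 0]
    - [45, 14, 2, 0, 0, 0, 0]
    - [45, 0, 0, 0, 0, 0, 0]

```text
clock: 8.43
position: [0.5138, -0.2658, 0.1855]
ee_rot: [1.039, 1.31, -1.04]
force: [-0.4, -0.5, 0.1]
width: 0.493
```

Emit:
arm_command:
  motion:
    - [5, 0, 0, 0, 0, 0, 0]
    - [5, 0, 0, 0, 0, 0, 0]
    - [5, 0, 0, 0, 0, 0, 0]
    - [5, 0, 0, 0, 0, 0, 0]
  newtons: 25

```text
clock: 8.93
position: [0.5138, -0.2664, 0.1862]
ee_rot: [1.04, 1.308, -1.04]
force: [-0.6, 1.3, 4.4]
width: 0.154
```

Emit:
arm_command:
  motion:
    - [5, -10, 0, 0, 0, 0, 0]
    - [5, -30, 0, 0, 0, 0, 0]
    - [5, -55, 0, 0, 0, 0, 0]
    - [5, -55, 0, 0, 0, 0, 0]

```text
clock: 9.43
position: [0.5132, -0.2663, 0.3376]
ee_rot: [1.04, 1.309, -1.041]
force: [2.0, 0.4, -0.5]
width: 0.158
```

```bash
python3 -c "
from h import *
print(S(-18,2,150))
plan(S(-18,2,150),12.9)
im=get_image('wrist'); P=cloud(im); f=im['frame'].astype(int)
r,g,b=f[...,0],f[...,1],f[...,2]; m=(r>110)&(g<70)&(b<80)&(P[...,2]>.08)
s=arm.observe(); t=R.from_rotvec(s['ee_rot']).inv().apply(P[m]-s['position'])*1000; print(m.sum(),np.percentile(t,[0,2,50,98,100],axis=0).round(1))
"
```

```text
[0.4970078  0.21243102 0.15      ]
clock 9.43 tip [ 0.5131 -0.2663  0.1596] jaw -77.0 F [ 2.   0.4 -0.5] w 14.5
[1.1, 10.2, -52.2, -10.0, -0.0, 0.0]
[1.1, 19.1, -49.7, -10.0, -0.0, 0.0]
[1.1, 27.4, -45.6, -10.0, -0.0, 0.0]
[1.1, 34.9, -40.1, -10.0, -0.0, 0.0]
[1.1, 41.4, -33.5, -10.0, -0.0, 0.0]
[1.1, 46.6, -25.8, -10.0, -0.0, 0.0]
[1.1, 50.3, -17.3, -10.0, -0.0, 0.0]
[1.1, 52.6, -8.3, -10.0, -0.0, 0.0]
[1.1, 53.2, 0.9, -10.0, -0.0, 0.0]
11662 [[ 20.6 -40.  -28.6]
 [166.1 -31.7 -24.5]
 [173.   59.4  -0.8]
 [181.4  89.2  23.9]
 [182.8  92.1  26.9]]
```

Emit:
arm_command:
  motion:
    - [5, 0, 10, -52, -10, 0, 0]
    - [5, 0, 19, -50, -10, 0, 0]
    - [5, 0, 27.5, -45.5, -10, 0, 0]
    - [5, 0, 35, -40, -10, 0, 0]
    - [5, 0, 41.5, -33.5, -10, 0, 0]

```text
clock: 10.1
position: [0.5038, 0.0011, 0.3364]
ee_rot: [0.365, 1.539, -0.365]
force: [0.8, 0.2, -0.5]
width: 0.157
```

Emit:
arm_command:
  motion:
    - [5, 0, 46.5, -26, -10, 0, 0]
    - [5, 0, 50.5, -17.5, -10, 0, 0]
    - [5, 0, 52.5, -8.5, -10, 0, 0]
    - [5, 0, 53, 1, -10, 0, 0]
    - [5, 0, 0, 0, 0, 0, 0]

```text
clock: 10.72
position: [0.4954, 0.2169, 0.336]
ee_rot: [-0.184, 1.563, 0.187]
force: [0.2, -0.7, -1.6]
width: 0.16
```

```bash
python3 -c "
from h import *
s=arm.observe(); print(inS(s['position']))
plan(S(-18,2,80),12.9)
im=get_image('wrist'); P=cloud(im); save(im,'w4'); f=im['frame'].astype(int)
r,g,b=f[...,0],f[...,1],f[...,2]; m=(r>110)&(g<70)&(b<80)&(P[...,2]>.08)
t=np.array([inS(p) for p in P[m]]); print(m.sum(),np.percentile(t,[0,2,50,98,100],axis=0).round(1))
for c in ['wrist','scene']:
  if c=='scene': get_image(c)
  print(c,[(t,inS(x['point']).round(1),round(x['p'],2)) for t in ['spoon_bay','hinge','thumb_tab','spoon_bowl','spoon_end','chopstick_bay'] for x in pinpoint(c,t)[:1]])"
```

```text
[-18.61384451   6.69691459 335.95723082]
clock 10.72 tip [0.4954 0.2172 0.158 ] jaw 13.5 F [ 0.2 -0.7 -1.6] w 14.7
[39.0, -2.4, 0.3, 0.3, 0.0, -0.1]
[39.0, -2.4, 0.3, 0.3, 0.0, -0.1]
10390 [[-44.9 -36.6 153.2]
 [-41.2 -28.7 154.5]
 [-15.8  59.  163.1]
 [  8.   91.2 169.9]
 [ 21.   95.2 315.3]]
wrist [('spoon_bay', array([-17.1,   1.6,  28.7]), 0.69), ('hinge', array([92.5, -3.1, 63.1]), 0.87), ('thumb_tab', array([-83.5,   1.5,  72.9]), 0.87), ('spoon_bowl', array([-17.8,  69.3, 162.6]), 0.82), ('spoon_end', array([69.8, -3.5, 31. ]), 0.61)]
scene [('spoon_bay', array([-16.6,  -1.5,  32.9]), 0.62), ('hinge', array([87.5, -3.5, 67.6]), 0.57), ('thumb_tab', array([-76.4,   2.4,  74.5]), 0.51), ('spoon_bowl', array([-25.2,  60.1, 160.2]), 0.79), ('spoon_end', array([-19.4, -95.5, 158.6]), 0.59), ('chopstick_bay', array([55.4,  0.8, 36.5]), 0.65)]
```

View pics/w4.png

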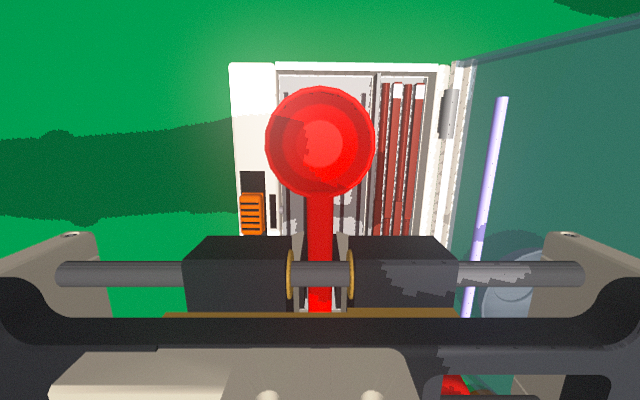

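Wrist view: the bowl of the spoon (320,140) sits over the front bay, the chopsticks are at the right (~400,150), and the lid is open beyond them. Bay, hinge and tab estimates match my frame. I'll lower the spoon.

Emit:
arm_command:
  motion:
    - [5, 40, -2, 2, 0.6, 0, 0]
    - [5, 40, -1, 0, 0, 0, 0]
    - [5, 25, 0, 0, 0, 0, 0]
    - [5, 8, 0, 0, 0, 0, 0]
    - [5, 0, 0, 0, 0, 0, 0]

```text
clock: 12.05
position: [0.499, 0.2099, 0.2229]
ee_rot: [-0.17, 1.564, 0.17]
force: [0.2, 0.6, -0.0]
width: 0.163
```

```bash
python3 -c "
from h import *
s=arm.observe(); print(inS(s['position']))
plan(S(-16,4,40),12.9)"
```

```text
[-16.59503462  -0.88411438 222.85789246]
clock 12.05 tip [0.499  0.2099 0.0449] jaw 12.4 F [ 0.2  0.6 -0. ] w 14.9
[4.9, 4.9, 0.6, -0.5, -0.0, 0.0]
```

Emit:
arm_command:
  motion:
    - [5, 3, 2, 0, 0, 0, 0]
    - [5, 1, 1, 0, 0, 0, 0]
    - [5, 1, 0, 0, 0, 0, 0]
    - [5, 0.5, 0, 0, 0, 0, 0]
    - [5, 0, 0, 0, 0, 0, 0]

```text
clock: 12.68
position: [0.4982, 0.2128, 0.2173]
ee_rot: [-0.17, 1.564, 0.17]
force: [-0.3, -0.2, -1.0]
width: 0.161
```

Tip is at z 39.3 with no contact yet. I'll go down another 1 mm or so.

Emit:
arm_command:
  motion:
    - [5, 0.7, 0, 0, 0, 0, 0]
    - [5, 0.7, 0, 0, 0, 0, 0]
    - [5, 0, 0, 0, 0, 0, 0]

```text
clock: 13.05
position: [0.4983, 0.2127, 0.217]
ee_rot: [-0.17, 1.564, 0.171]
force: [-5.0, -2.3, 17.8]
width: 0.158
```

Contact. I'll ease off and release slowly.

Emit:
arm_command:
  motion:
    - [5, -0.9, 0, 0, 0, 0, 0]
    - [17, 0, 0, 0, 0, 0, 0]
    - [20, 0, 0, 0, 0, 0, 0]
    - [25, 0, 0, 0, 0, 0, 0]
    - [25, 0, 0, 0, 0, 0, 0]

```text
clock: 13.68
position: [0.4982, 0.2128, 0.2166]
ee_rot: [-0.171, 1.564, 0.17]
force: [0.4, -0.4, 0.3]
width: 0.274
```

Emit:
arm_command:
  motion:
    - [25, -8, 0, 0, 0, 0, 0]
    - [25, -20, 0, 0, 0, 0, 0]
    - [25, -40, 0, 0, 0, 0, 0]
    - [25, -60, 0, 0, 0, 0, 0]
    - [25, 0, 0, 0, 0, 0, 0]

```text
clock: 14.3
position: [0.4997, 0.2131, 0.3497]
ee_rot: [-0.167, 1.556, 0.173]
force: [0.1, 0.3, 0.2]
width: 0.275
```

```bash
python3 -c "
from h import *
s=arm.observe(); print(inS(s['position']))
im=get_image('wrist'); P=cloud(im); save(im,'w5'); f=im['frame'].astype(int)
r,g,b=f[...,0],f[...,1],f[...,2]; m=(r>110)&(g<50)&(b<60)
t=np.array([inS(p) for p in P[m]]); t=t[(t[:,0]<31)&(t[:,2]<90)]; print(m.sum(),np.percentile(t,[0,2,50,98,100],axis=0).round(1))
plan(S(215,-10,270),12.9)"
```

```text
[-15.26121841   2.04175848 349.71256718]
2265 [[-36.8 -69.1  30.9]
 [-30.2 -64.4  34.4]
 [-14.4  27.8  43.2]
 [  8.7  77.1  48.4]
 [ 11.4  84.1  49.8]]
clock 14.35 tip [0.4995 0.2135 0.1694] jaw 12.4 F [-0.2 -0.5  0.1] w 24.7
[-19.9, -2.0, 46.3, -0.1, 0.1, -0.0]
[-20.0, -2.1, 46.3, -0.1, 0.1, -0.0]
[-20.0, -2.2, 46.3, -0.1, 0.1, -0.0]
[-20.0, -2.3, 46.3, -0.1, 0.1, -0.0]
[-20.1, -2.3, 46.2, -0.1, 0.1, -0.0]
```

View pics/w5.png

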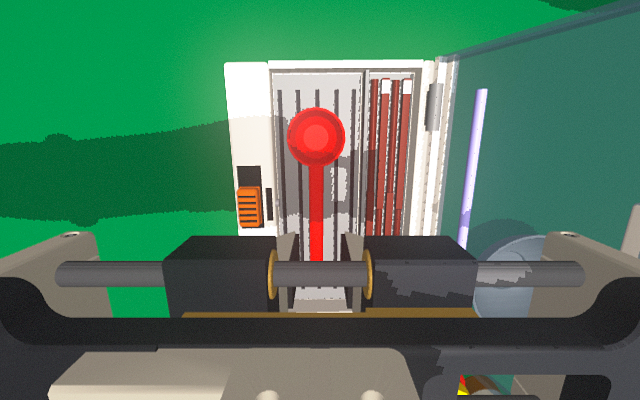

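The spoon lies flat in the front bay: bowl at (316,137), handle straight along the bay, x −37..11 and z 34..50. The chopsticks are undisturbed at ~(390,150). Next I go over and behind the open lid.

Emit:
arm_command:
  motion:
    - [0, -50, 0, 10, 0, 0, 0]
    - [0, -45, -1, 40, 0, 0, 0]
    - [0, 0, -2, 52, 0, 0, 0]
    - [0, 0, -1, 52, 0, 0, 0]
    - [0, 0, 0, 52, 0, 0, 0]

```text
clock: 14.98
position: [0.7015, 0.2536, 0.4384]
ee_rot: [-0.171, 1.566, 0.17]
force: [0.9, 0.6, 0.4]
width: 0.009
```

```bash
python3 -c "
from h import *
s=arm.observe(); print(inS(s['position']))
plan(S(192,0,188),12.9,n=2)"
```

```text
[190.54814362  -3.53239491 438.41822997]
clock 14.97 tip [0.7012 0.2535 0.2604] jaw 12.4 F [0.9 0.6 0.4] w 0.8
[36.2, 1.8, 0.8, -0.2, -0.1, 0.0]
[36.2, 1.8, 0.8, -0.2, -0.1, 0.0]
```

Emit:
arm_command:
  motion:
    - [0, 37, 2, 1, -0.4, 0, 0]
    - [0, 35, 2, 0, 0, 0, 0]
    - [0, 0, 0, -20, 0, 0, 0]
    - [0, -1, 0, -20, 0, 0, 0]
    - [0, -1, 0, -18, 0, 0, 0]

```text
clock: 15.6
position: [0.6434, 0.2443, 0.3689]
ee_rot: [-0.176, 1.564, 0.175]
force: [1.2, 0.8, 0.8]
width: 0.004
```

```bash
python3 -c "
from h import *
plan(S(121,0,192),12.9,n=1);s=arm.observe(); print(inS(s['position'])-[0,0,178])"
```

```text
clock 15.6 tip [0.6434 0.2443 0.1909] jaw 12.8 F [1.2 0.8 0.8] w 0.4
[-1.1, -0.4, -10.8, -0.1, -0.0, 0.0]
[131.83117898   0.42784283 190.85346592]
```

Contact with the lid is about 1.2 N. I'll continue along the closing arc.

Emit:
arm_command:
  motion:
    - [0, -1, 0, -14, 0, 0, 0]
    - [0, 0, 0, -23, 0, 0, 0]
    - [0, 3, 0, -22, 0, 0, 0]
    - [0, 6, 0, -19, 0, 0, 0]
    - [0, 9, 0, -17, 0, 0, 0]

```text
clock: 16.23
position: [0.5506, 0.2232, 0.3522]
ee_rot: [-0.176, 1.564, 0.176]
force: [1.0, 1.2, 2.2]
width: 0.004
```

```bash
python3 -c "
from h import *
s=arm.observe(); print(inS(s['position'])-[0,0,178],s['force'])
im=get_image('scene'); save(im,'s6'); print([(inS(x['point']).round(1),round(x['p'],2)) for x in pinpoint('scene','lid_edge')])"
```

```text
[ 36.62298975   0.53037193 174.15924891] [0.96315593 1.17725962 2.22777525]
[(array([ 12.1,   2.2, 204.3]), 0.98), (array([ -95.3, -416.2,    1.4]), 0.65)]
```

Emit:
arm_command:
  motion:
    - [0, 11, 0, -17, 0, 0, 0]
    - [0, 15, 0, -16, 0, 0, 0]
    - [0, 17, 0, -13, 0, 0, 0]
    - [0, 18, 0, -11, 0, 0, 0]
    - [0, 15, 0, -9, 0, 0, 0]

```text
clock: 16.95
position: [0.4876, 0.209, 0.2764]
ee_rot: [-0.176, 1.562, 0.176]
force: [2.2, 0.7, 2.8]
width: 0.004
```

```bash
python3 -c "
from h import *
s=arm.observe(); print(inS(s['position'])-[0,0,178],s['force'])
im=get_image('scene'); print([(inS(x['point']).round(1),round(x['p'],2)) for x in pinpoint('scene','lid_edge')])"
```

```text
[-27.93802558   0.71683617  98.37285631] [2.17346281 0.69096908 2.76149498]
[(array([-63. ,  -2.5, 104.6]), 0.67)]
```

Emit:
arm_command:
  motion:
    - [0, 10, 0, -6, 0, 0, 0]
    - [0, 8, 0, 0, 0, 0, 0]
    - [0, 3, 0, 0, 0, 0, 0]
    - [0, 0, 0, 0, 0, 0, 0]

```text
clock: 17.55
position: [0.4811, 0.2075, 0.2556]
ee_rot: [-0.176, 1.564, 0.176]
force: [1.3, 0.6, 1.8]
width: 0.006
```

Emit:
arm_command:
  motion:
    - [0, 1.5, 0, 0, 0, 0, 0]
    - [0, 1.5, 0, 0, 0, 0, 0]
    - [0, 0, 0, 0, 0, 0, 0]

```text
clock: 17.92
position: [0.4809, 0.2074, 0.2526]
ee_rot: [-0.176, 1.564, 0.176]
force: [-1.0, -0.5, 2.3]
width: 0.006
```

Emit:
arm_command:
  motion:
    - [0, 1, 0, 0, 0, 0, 0]
    - [0, 0.7, 0, 0, 0, 0, 0]
    - [0, 0, 0, 0, 0, 0, 0]

```text
clock: 18.3
position: [0.4809, 0.2074, 0.2513]
ee_rot: [-0.176, 1.564, 0.176]
force: [-2.4, 0.4, 8.0]
width: 0.007
```

Emit:
arm_command:
  motion:
    - [0, 0.8, 0, 0, 0, 0, 0]
    - [0, 0.7, 0, 0, 0, 0, 0]
    - [0, 0, 0, 0, 0, 0, 0]

```text
clock: 18.68
position: [0.4809, 0.2074, 0.2503]
ee_rot: [-0.175, 1.564, 0.176]
force: [-3.2, -1.4, 15.8]
width: 0.006
```

Emit:
arm_command:
  motion:
    - [0, -5, 0, 0, 0, 0, 0]
    - [0, -5, 0, 0, 0, 0, 0]
    - [0, -5, 0, 0, 0, 0, 0]
    - [0, 0, 0, 0, 0, 0, 0]

```text
clock: 19.18
position: [0.481, 0.2075, 0.2648]
ee_rot: [-0.176, 1.563, 0.176]
force: [-0.5, 0.2, -0.2]
width: 0.008
```

```bash
python3 -c "
from h import *
s=arm.observe(); print(inS(s['position'])-[0,0,178],s['force'])
im=get_image('scene'); print([(t,inS(x['point']).round(1),round(x['p'],2)) for t in ['lid_edge','thumb_tab'] for x in pinpoint('scene',t)])"
```

```text
[-34.67986952   0.71698312  86.76493743] [-0.49325984  0.24090025 -0.23579177]
[('lid_edge', array([-64.2,  -0.8,  82.8]), 0.64), ('thumb_tab', array([-78.1,  -0.9,  76.1]), 0.55)]
```

Force is zero with the tip 9 mm above the lid, so the latch has caught. I'll retreat upward and check.

Emit:
arm_command:
  motion:
    - [0, -40, 0, 0, 0, 0, 0]
    - [0, -58, 0, 0, 0, 0, 0]
    - [0, -58, -20, -20, 0, 0, 0]
    - [0, -10, -40, -40, 0, 0, 0]
    - [0, 0, 0, 0, 0, 0, 0]

```text
clock: 19.95
position: [0.435, 0.133, 0.4297]
ee_rot: [-0.172, 1.563, 0.174]
force: [-0.1, -0.6, -0.0]
width: 0.003
```

```bash
python3 -c "
from h import *
s=arm.observe(); print(s['position'],s['clock'])
a=get_image('wrist'); save(a,'w7'); im=get_image('scene'); save(im,'s7'); print([(t,inS(x['point']).round(1),round(x['p'],2)) for t in ['lid_edge','thumb_tab'] for x in pinpoint('scene',t)])
print([(t,np.round(x['point'],3),round(x['p'],2)) for t in ['rice_paddle','chilli_jar','sauce_bowl'] for x in pinpoint('scene',t)[:1]])
print([(t,inS(x['point']).round(1),round(x['p'],2)) for t in ['lid_edge','thumb_tab','spoon_grip'] for x in pinpoint('wrist',t)[:1]])
a=cv2.imread('pics/w7.png');b=cv2.imread('pics/s7.png')
cv2.imwrite('pics/c7.png',cv2.resize(np.vstack([a,b]),(480,600)))"
```

```text
[0.43496368 0.13300416 0.42974174] 19.95
[('lid_edge', array([-67.1,  -1.4,  81.1]), 0.57), ('thumb_tab', array([-79.7,   0.5,  75.2]), 0.57)]
[('rice_paddle', array([ 0.506, -0.175,  0.007]), 0.69), ('chilli_jar', array([ 0.695,  0.01 , -0.001]), 0.74), ('sauce_bowl', array([ 0.758,  0.162, -0.003]), 0.92)]
[('lid_edge', array([-66.4,  -0.8,  75.5]), 0.78), ('thumb_tab', array([-80.5,  -1.1,  72.2]), 0.75), ('spoon_grip', array([ 217.6, -302.4,   -2.8]), 0.23)]
```

View pics/c7.png

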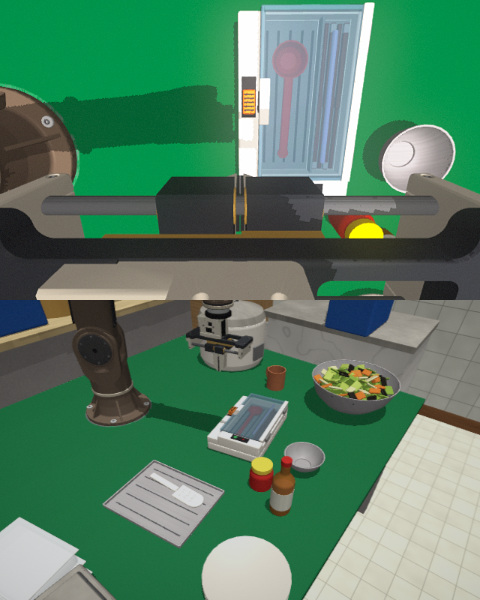

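The pictures show the lid shut with the latch back at rest (249,103). The spoon is visible flat in the front bay at (288,100), the chopsticks are in the rear bay, and everything else is in place.

```bash
python3 -c "
from h import *
print(arm.sign_off())"
```

```text
the job is handed in; nothing more can be done
None
```

The job is done and handed in at about 20 s of the 72 s allowed. I slid the latch with closed fingers so the lid sprang open. I then lowered the spoon onto the front bay floor before releasing it, and swung the lid down from behind until the latch caught.

**Last checks:**
- **Lid and latch:** after I backed off, the lid edge measured z 76–81 mm (shut is 78) and the thumb tab was back at y ≈ 0. There was no force on the tool.
- **Spoon and chopsticks:** the last wrist picture shows the spoon flat in the front bay and the chopsticks in the rear bay.
- **Other objects:** the paddle, jar and bowl are within 5 mm of their first measurements. I did not measure the bottle, because the network mistook the steriliser for it. It looks unmoved in the scene picture.

**What disagreed:**
- The first latch push, about 4 mm of travel, did not release the lid, so I pushed further.
- After release the lid rested briefly on the gripper body, with about 5 N on the wrist, until I withdrew.
- The spoon met the bay floor with about 18 N, and I eased off before opening the fingers. Pressing the lid shut took about 16 N.
- With the lid shut, the network's spoon point was wrong (p 0.23), so the final spoon check rests on the picture.

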